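# Put the sloped display head on its stand and lay the blue tile trivet on it

## Robot

A 6-joint arm with a two-finger parallel gripper is mounted at the origin on the work surface. World frame = base frame: x ahead of the robot, y to its left, z up, the work surface at z = 0. Lengths are in m, angles in rad, forces in N, time in s.
With the tool pointing down it reaches from about 0.425 to 0.95 m from the base axis. Payload 3.5 kg.
Tool frame: the origin (TCP) lies between the finger pads; the fingertips stand 19 mm ahead of it and the grasp point (between the pads) is the TCP; z points along the fingers, y is the line along which they close (so a half turn about z gives the same grasp; the last joint's range is limited). The gripper opens to 85 mm and grips with 20 to 120 N. Pads are 22 mm wide; open, the fingers measure 114 mm over their backs; the gripper's body (76 mm by 85 mm) begins 54 mm behind the grasp point. The pads swing forward as they close: fully open they stand 13 mm farther back than shut.
Start: joints at [-1.271, 0.286, 1.577, -0, 1.279, -0.15], TCP at [0.294, -0.608, 0.25] pointing down, gripper open.
Joint ranges: [-2.77, 2.77], [-0.9, 2.22], [0.21, 2.48], [-1.53, 4.67], [0.24, 2.81], [-2.84, 2.84]. Speed limits (rad/s): [2.79, 2.79, 3.14, 3.14, 3.14, 3.14].

## Interface

Orientations are given as a unit quaternion [x, y, z, w].
In Python, from plant import monitor, eyes, ctrl gives the robot as it stands.
- The arm moves only by the shell command python3 -m handwheel 'ROWS' [FORCE]. ROWS is JSON, a list of rows, each a list of 7 numbers: the shift along the tool's x, y, z in units of 40 cm (1.0 is 40 cm), then the turn, a rotation vector about the tool's x, y, z in units of pi rad (1.0 is pi rad), then the opening, from -1 (shut) to 1 (fully open). A call has 1 to 12 rows; each row is the pose to reach, as a shift and turn from the pose commanded when the call began, along the tool's axes at that moment, turning the shorter way round; what a row does not reach only later rows make up. A row lasts 1/8 s, in which the tool goes at most 62.5 mm and 10.7 degrees, less where a joint would pass 70% of its speed; a pose out of reach is approached as far as the arm can. A call with a number of a shift or a turn outside -1 to 1 is refused whole. A call with a gripper value outside its range is refused whole. The fingers move at their own pace and stop on an object; FORCE is the grip in N (left out, the last holds). Time passes only in rows, so rows that repeat a pose let the fingers close. It gives the time, the measured TCP pose, the force, the opening and the grip force at its end, in the units of the state.
- monitor.get_state(): the state, without advancing time (a new reading comes with each control period).
- eyes.read_camera(name): name is "scene" or "top" or "wrist"; returns the picture (420x560x3 uint8, red, green, blue); there is no depth.
- eyes.camera_params(name): a dict with "K" (3x3 intrinsics, pixels), "k1" (the pictures are not rectified: a ray, as slopes to the right and down, at radius r is drawn at 1 + k1 r^2 times it, then the intrinsics apply), "R" (3x3) and "t" (3): a world point X has camera coordinates R X + t. Camera axes: x right, y down, z forward; pixel columns grow to the right and rows downward; lengths in m; the calibration is good to about 2 mm. A picture is of the moment at which its call begins: read the wrist's pose just before it. camera_params takes no time and is no camera call; for the wrist camera it gives the pose at the moment of the call.
- ctrl.sign_off(): hands the job in; it is judged then, once.
The state is a dict: "time": time; "qpos": joint angles; "dq": joint speeds; "joint_efforts": joint torques, N m; "eef_pos": TCP position; "tcp_rot": TCP orientation; "contact_force": force on the tool from outside, world axes, zero at the start; "wrist_torque": the same for the moment, N m; "opening": opening from 0.0 (shut) to 1.0 (fully open); "finger_force": force on a finger pad.
Only numpy, scipy, OpenCV 4.12 (cv2) and the standard library are available. Lean on these libraries where they do the work, as an engineer would, in place of code of your own. Each camera call takes 0.05 s, during which the arm holds its last target. There are 200 camera calls.

## Task

Get the counter display ready: fit the wooden display head onto the square post of the green stand, fully home, with its brass lip on the same side as the blue-and-white tile inlay of the stand. Then lay the blue-patterned trivet, picture up, lengthwise and centred on the head's sloped plate with its lower end down at the brass lip, and let go. Do not drop either piece, and leave everything else on the counter where it is.

Things in the scene. Friction and masses are not known exactly. Their poses are not given: they have to be found in the camera images.
- stand: Fixed stand: green base 160 x 120 x 14 mm (x, y, z), green round column 52 mm wide up to a flat shoulder at z = 80 mm, on it a steel post 20 x 20 mm square, sides parallel to x and y, z = 80 to 118 mm (narrower in its top 6 mm). Origin: centre of the base's underside, on the post's axis. z up; +x is its front, the end of the base with the blue-and-white tile inlay (raised 3 mm).
- stand_shoulder (a point): Centre of the flat shoulder at the foot of the square post, 80 mm above the counter; the head's underside rests here.
- head: Loose dark wood head, 0.35 kg. Hub 44 x 44 x 54 mm with a 22.4 mm square bore 42 mm deep from below, sides parallel to x and y. On top a plate 120 x 44 (y) x 8 mm, its centre 66 mm up, sloping 0.3 rad about y: low end with brass lip at +x, high end at -x (top 88 mm). Flat sides y = +-22 mm, to grip from above 30 to 65 mm up. Origin: centre of the hub's underside, on the bore's axis; z up.
- head_lip (a point): Middle of the top edge of the brass lip (44 mm wide, 6 mm thick, standing 12 mm above the plate) across the plate's low end; at (59.2, 0, 64.4) mm in the head's frame.
- head_seat (a point): Point on the sloped plate's top face where the centre of the trivet's underside lies when its end touches the lip; at (0.2, 0, 70.1) mm in the head's frame; axes as the head's (not tilted).
- blue_trivet: Loose cork trivet 110 x 64 x 14 mm (x, y, z), 0.14 kg, blue pattern on a white tile face; lies on one of the two risers, overhanging it by 10 mm on each long side. Origin: centre of its underside; x along its length, z up through the pictured face.
- orange_trivet: Same trivet with an orange pattern, on the other riser; to be left alone.
- riser_a: Pale wooden block 100 x 44 x 24 mm fixed to the counter, carrying the blue trivet lengthwise. Origin: centre of its underside.
- riser_b: The same block, carrying the orange trivet.
- mug: Loose blue ceramic mug, 80 mm wide, 90 mm high; bystander. Origin: centre of its underside.
- bowl: Loose terracotta bowl, 120 mm wide, 50 mm high; bystander. Origin: centre of its underside.
- vase: Loose white vase, 84 mm wide, 145 mm high; bystander. Origin: centre of its underside.
- cork_purse: Loose cork purse 90 x 65 x 24 mm; bystander. Origin: centre of its underside.
- jar: Loose amber glass jar, 70 mm wide, 90 mm high; bystander. Origin: centre of its underside.
Things that resemble listed ones, but are neither listed nor needed, are in the scene too. What is shaped like the head but purple or turquoise is not meant.

How it is judged:
By the outcome, as a careful person would: the job done as asked, in the order asked, and still so for the second after the job is handed in, with the robot touching nothing.
It also fails if it takes over 58 s, if anything falls off the work surface, if the arm or the gripper's body presses on something with over 40 N, if the wrist force passes 120 N, or if a joint passes its speed limit or range.

## Working session

There is one attempt and no reset: what is moved stays moved. The work goes in short steps, Python scripts to look and compute and a shell command to move; the robot and the scene stay as the last step left them, time stands still between calls to the robot, and variables do not carry over. Pictures are saved under pics/ and viewed, at most 11 in all, crops included, and the job is handed in when it is done.

```bash
ls; mkdir -p pics
python3 - <<'E'
from plant import monitor, eyes, ctrl
import cv2
print(monitor.get_state())
for n in ("scene","top"):
    cv2.imwrite(f"pics/{n}0.png",cv2.resize(eyes.read_camera(n)[:,:,::-1],(784,588),interpolation=cv2.INTER_CUBIC)); print(eyes.camera_params(n))
E
```

```text
pics
{'time': 0.0, 'qpos': array([-1.27098791e+00,  2.87187989e-01,  1.57818611e+00,  1.26029882e-05,
        1.27860732e+00, -1.49995847e-01]), 'dq': array([ 1.32308758e-03,  6.34024880e-05,  2.89941923e-04,  1.05494401e-03,
       -6.21542189e-04,  3.68428002e-04]), 'joint_efforts': array([-8.85745994e-04, -4.05984485e+01, -2.92624640e+01, -1.83738643e-04,
        5.86231487e-03, -3.80267466e-06]), 'eef_pos': array([ 0.29333   , -0.60724721,  0.24892732]), 'tcp_rot': array([ 9.74815648e-01,  2.23009026e-01, -8.33675625e-05, -1.19148159e-03]), 'contact_force': array([-0.04084363,  0.18179894, -0.06521562]), 'wrist_torque': array([-0.00388945, -0.00573145, -0.02638746]), 'finger_force': 0.0, 'opening': 0.9962420477980021}
{'K': array([[428.40280624,   0.        , 276.59789274],
       [  0.        , 428.40280624, 205.80280392],
       [  0.        ,   0.        ,   1.        ]]), 'k1': -0.1132240543620892, 'R': array([[ 0.74835926,  0.66317706, -0.01243417],
       [ 0.45164905, -0.52321118, -0.72267779],
       [-0.48576903,  0.53520674, -0.69107322]]), 't': array([-0.2761447 , -0.22175263,  1.45153578])}
{'K': array([[479.19784389,   0.        , 278.73380705],
       [  0.        , 479.19784389, 205.08532216],
       [  0.        ,   0.        ,   1.        ]]), 'k1': -0.10388303034960907, 'R': array([[ 0.05200213, -0.99864451,  0.00221854],
       [-0.97546151, -0.0512706 , -0.21411718],
       [ 0.21394069,  0.00897045, -0.97680546]]), 't': array([-0.1460582 ,  0.49681339,  1.48476659])}
```

View pics/scene0.png

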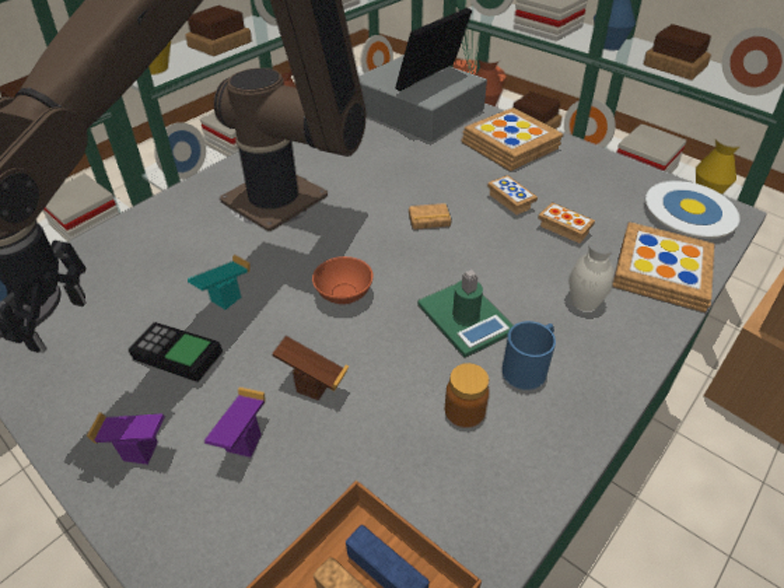

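View pics/top0.png

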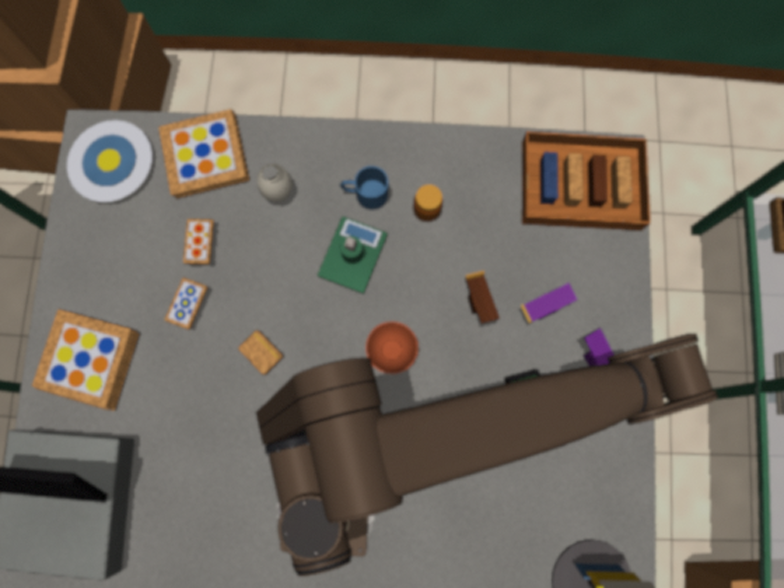

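The scene view shows the brown head at about (310,365), the stand at (467,315), the blue trivet at (513,192) and the orange one at (566,220). In the top view (also scaled 1.4x) the head is at (482,297) with its lip at (475,273). The stand post is at (350,243) with the tile at (361,233), and the blue trivet is at (187,303).

```bash
cat > h.py <<'E'
from plant import monitor, eyes, ctrl
import numpy as np, cv2
from scipy.spatial.transform import Rotation as Ro
def ray(P,uv):
    K=P['K']; D=np.array([P['k1'],0,0,0,0.])
    n=undist(P,uv)
    d=np.c_[n,np.ones(len(n))]@P['R']; return -P['R'].T@P['t'], d
def undist(P,uv):
    a=(np.atleast_2d(uv).astype(float)-P['K'][:2,2])/P['K'][0,0]; x=a.copy()
    for _ in range(20): x=a/(1+P['k1']*(x**2).sum(1,keepdims=True))
    return x
def onplane(P,uv,z):
    o,d=ray(P,uv); return o+d*((z-o[2])/d[:,2:])
def proj(P,X):
    c=np.atleast_2d(X)@P['R'].T+P['t']; s=c[:,:2]/c[:,2:]
    return s*(1+P['k1']*(s**2).sum(1,keepdims=True))*P['K'][0,0]+P['K'][:2,2]
def down(yaw,tilt=None):
    # tool pointing down; tool x axis at heading yaw
    x=np.array([np.cos(yaw),np.sin(yaw),0]); z=np.array([0,0,-1.])
    return Ro.from_matrix(np.c_[x,np.cross(z,x),z])
def row(p,R,s=None):
    s=s or monitor.get_state(); R0=Ro.from_quat(s['tcp_rot'])
    return np.round(np.r_[R0.inv().apply(np.array(p)-s['eef_pos'])/.4,(R0.inv()*R).as_rotvec()/np.pi],4).tolist()
def snap(name,fn=None,scale=1):
    P=eyes.camera_params(name); I=eyes.read_camera(name)[:,:,::-1].copy()
    if fn: cv2.imwrite(fn,I if scale==1 else cv2.resize(I,None,fx=scale,fy=scale,interpolation=cv2.INTER_CUBIC))
    return P,I
E
python3 - <<'E'
from h import *
P=eyes.camera_params('top')
for n,uv,z in [('headc',(482,297),.07),('lip',(475,274),.06),('high',(490,320),.085),('post',(350,242),.118),('tile',(361,233),.017),('basec',(352,255),.014),('blue',(187,304),.038),('b1',(195,281),.038),('b2',(177,325),.038),('orange',(198,242),.038),('mug',(372,187),.09),('bowl',(392,347),.05),('vase',(275,183),.145),('jar',(428,200),.09)]:
    print(n,onplane(P,np.array(uv)/1.4,z)[0].round(3))
s=monitor.get_state();R0=Ro.from_quat(s['tcp_rot']);W=eyes.camera_params('wrist')
c=-W['R'].T@W['t'];print(W['K'][0,0],W['k1'],'cam in tool',R0.inv().apply(c-s['eef_pos']).round(4),'axes',(W['R']@R0.as_matrix()).round(3))
print(R0.as_matrix().round(3))
E
```

```text
headc [ 0.488 -0.329  0.07 ]
lip [ 0.544 -0.313  0.06 ]
high [ 0.434 -0.346  0.085]
post [ 0.588 -0.026  0.118]
tile [ 0.641 -0.043  0.017]
basec [ 0.586 -0.025  0.014]
blue [0.442 0.35  0.038]
b1 [0.498 0.338 0.038]
b2 [0.392 0.368 0.038]
orange [0.593 0.342 0.038]
mug [ 0.731 -0.066  0.09 ]
bowl [ 0.367 -0.131  0.05 ]
vase [0.709 0.15  0.145]
jar [ 0.706 -0.197  0.09 ]
329.818128519054 -0.01882795649857831 cam in tool [ 0.0824 -0.0004 -0.1227] axes [[-0.001  1.     0.001]
 [-0.947 -0.    -0.322]
 [-0.322 -0.002  0.947]]
[[ 0.901  0.435 -0.001]
 [ 0.435 -0.901  0.002]
 [ 0.    -0.002 -1.   ]]
```

```bash
python3 -c "
from h import *
print(row([.488,-.329,.24],down(.29)))"
```

```text
[0.7407, -0.415, 0.0238, -0.0007, -0.0, 0.0509]
```

```bash
python3 -m handwheel '[[0.741,-0.415,0.024,0,0,0.051,1],[0.741,-0.415,0.024,0,0,0.051,1],[0.741,-0.415,0.024,0,0,0.051,1],[0.741,-0.415,0.024,0,0,0.051,1],[0.741,-0.415,0.024,0,0,0.051,1],[0.741,-0.415,0.024,0,0,0.051,1],[0.741,-0.415,0.024,0,0,0.051,1],[0.741,-0.415,0.024,0,0,0.051,1],[0.741,-0.415,0.024,0,0,0.051,1]]'
python3 - <<'E'
from h import *
print(monitor.get_state()['qpos'].round(3))
P,I=snap('wrist','pics/w1.png')
np.savez('w1.npz',I=I,**P)
E
```

```text
time: 1.23
eef_pos: [0.4876, -0.3305, 0.2406]
tcp_rot: [0.99, 0.143, -0.0, 0.0]
contact_force: [-1.0, -0.4, 0.7]
opening: 0.999
finger_force: 0.0
[-0.768  0.107  1.803 -0.     1.232  0.515]
```

View pics/w1.png

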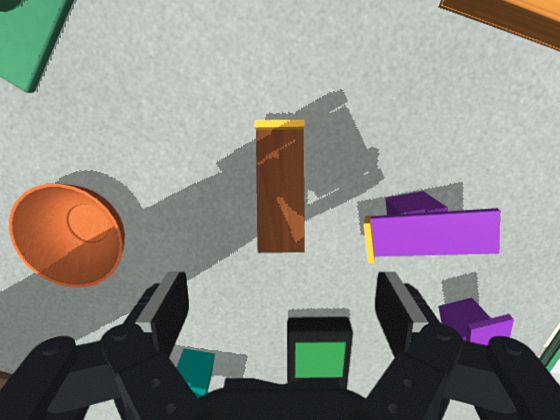

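The wrist view shows the brown head centred at about (280,187). Its brass lip is at (280,124) and its high edge at row 252, with both sides in clear view.

```bash
cat >> h.py <<'E'
def blob(mask,near):
    mask=cv2.morphologyEx(mask.astype(np.uint8),cv2.MORPH_CLOSE,np.ones((3,3)))
    cs,_=cv2.findContours(mask,cv2.RETR_EXTERNAL,cv2.CHAIN_APPROX_NONE)
    cs=[c for c in cs if cv2.contourArea(c)>150]
    return min(cs,key=lambda c:np.hypot(*(np.array(cv2.minAreaRect(c)[0])-near)))
def quad(c):
    h=cv2.convexHull(c); L=cv2.arcLength(h,True)
    for e in np.linspace(.01,.15,60):
        a=cv2.approxPolyDP(h,e*L,True)
        if len(a)==4: return a[:,0].astype(float)
E
python3 - <<'E'
from h import *
d=np.load('w1.npz');P=dict(d);I=P['I']
H=cv2.cvtColor(I,cv2.COLOR_BGR2HSV).astype(int)
m=(H[...,0]<32)&(H[...,1]>90)
q=quad(blob(m,(280,187)));print(q.tolist())
q=q[np.argsort(q[:,1])]
f,b=q[:2],q[2:]
F=onplane(P,f,.0635);B=onplane(P,b,.0875);print(F.round(4),B.round(4),np.linalg.norm(F[0]-F[1]),np.linalg.norm(B[0]-B[1]))
fm,bm=F.mean(0),B.mean(0);v=(fm-bm)[:2];print('len',np.hypot(*v),'want .1182')
yaw=np.arctan2(v[1],v[0]);u=v/np.hypot(*v);o=(fm[:2]-u*.0621+bm[:2]+u*.0561)/2
print('head',o.round(4),yaw.round(4))
for z in (.15,.075,.05): print(z,row([*o,z],down(yaw)))
E
```

```text
[[304.0, 120.0], [303.0, 251.0], [258.0, 251.0], [255.0, 120.0]]
[[ 0.552  -0.3316  0.0635]
 [ 0.5398 -0.2901  0.0635]] [[ 0.4409 -0.3645  0.0875]
 [ 0.4291 -0.3245  0.0875]] 0.04322481609752128 0.04165234735887779
len 0.11591628825175175 want .1182
head [ 0.4876 -0.3285] 0.2945
0.15 [0.0015, -0.0048, 0.2266, -0.0, 0.0001, -0.0021]
0.075 [0.0016, -0.0048, 0.4141, -0.0, 0.0001, -0.0021]
0.05 [0.0016, -0.0048, 0.4766, -0.0, 0.0001, -0.0021]
```

```bash
python3 -m handwheel '[[0.002,-0.005,0.23,0,0,-0.002,1],[0.002,-0.005,0.23,0,0,-0.002,1],[0.002,-0.005,0.30,0,0,-0.002,1],[0.002,-0.005,0.37,0,0,-0.002,1],[0.002,-0.005,0.43,0,0,-0.002,1],[0.002,-0.005,0.476,0,0,-0.002,1],[0.002,-0.005,0.476,0,0,-0.002,1],[0.002,-0.005,0.476,0,0,-0.002,-0.2],[0.002,-0.005,0.476,0,0,-0.002,-0.5],[0.002,-0.005,0.476,0,0,-0.002,-0.6],[0.002,-0.005,0.476,0,0,-0.002,-0.6],[0.002,-0.005,0.476,0,0,-0.002,-0.6]]' 60
python3 -m handwheel '[[0,0,0,0,0,0,-1],[0,0,0,0,0,0,-1],[0,0,0,0,0,0,-1],[0,0,0,0,0,0,-1]]' 60
```

```text
time: 2.78
eef_pos: [0.4893, -0.3282, 0.0518]
tcp_rot: [0.989, 0.147, 0.001, 0.001]
contact_force: [-0.1, -0.7, 5.5]
opening: 0.504
finger_force: 62.2
time: 3.28
eef_pos: [0.4893, -0.3282, 0.0519]
tcp_rot: [0.989, 0.147, 0.001, 0.001]
contact_force: [-1.1, -0.1, 6.0]
opening: 0.502
finger_force: 62.2
```

```bash
python3 -c "
from h import *
print(row([.482,-.16,.27],down(-.31)))"
```

```text
[0.1059, -0.4063, -0.5462, 0.0006, -0.0006, 0.1929]
```

```bash
python3 -m handwheel '[[0,0,-0.1,0,0,0,-1],[0,0,-0.25,0,0,0,-1],[0,0,-0.4,0,0,0,-1],[0.106,-0.406,-0.546,0,0,0.193,-1],[0.106,-0.406,-0.546,0,0,0.193,-1],[0.106,-0.406,-0.546,0,0,0.193,-1],[0.106,-0.406,-0.546,0,0,0.193,-1],[0.106,-0.406,-0.546,0,0,0.193,-1],[0.106,-0.406,-0.546,0,0,0.193,-1],[0.106,-0.406,-0.546,0,0,0.193,-1],[0.106,-0.406,-0.546,0,0,0.193,-1],[0.106,-0.406,-0.546,0,0,0.193,-1]]'
python3 - <<'E'
from h import *
s=monitor.get_state()
P,I=snap('wrist','pics/w2.png'); np.savez('w2.npz',I=I,p=s['eef_pos'],q=s['tcp_rot'],**P)
E
```

```text
time: 4.78
eef_pos: [0.4816, -0.1599, 0.2686]
tcp_rot: [0.988, -0.155, -0.0, -0.0]
contact_force: [0.6, -0.6, -5.2]
opening: 0.503
finger_force: 63.5
```

View pics/w2.png

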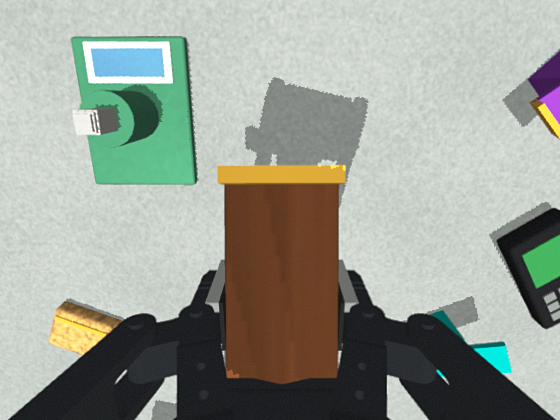

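The wrist view shows the held head with its lip at rows 166-184 and the plate at columns 225-338. The stand base has corners at about (72,38), (187,37), (196,184) and (98,184), with the tile at the top and the post top at about (87,121).

Run:
```python
from h import *
d=dict(np.load('w2.npz'));P=d;I=d['I']
H=cv2.cvtColor(I,cv2.COLOR_BGR2HSV).astype(int)
g=(H[...,0]>60)&(H[...,0]<90)&(H[...,1]>70)&(np.arange(420)[:,None]<260)
c=blob(g,(135,110));
# line fits per side: right, bottom, top edges, left lower
q=quad(c);print(q.tolist())
X=onplane(P,q,.014)[:,:2]
o=X.mean(0);print(X.round(4).tolist(),'centre',o.round(4))
for i in range(4):
    e=X[(i+1)%4]-X[i];print(np.hypot(*e).round(4),np.arctan2(e[1],e[0]).round(4))
# post
pm=(H[...,1]<60)&(H[...,2]>90); 
roi=I[100:145,66:125]; cv2.imwrite('pics/post.png',cv2.resize(roi,None,fx=8,fy=8,interpolation=cv2.INTER_NEAREST))
# lip in tool frame
y=(H[...,0]>18)&(H[...,0]<32)&(H[...,1]>130)&(np.abs(np.arange(420)-175)<30)[:,None]
ys,xs=np.nonzero(y); 
for col in (240,260,280,300): r=np.nonzero(y[:,col])[0];print(col,r.min(),r.max())
print('cols',[ (np.nonzero(y[r])[0].min(),np.nonzero(y[r])[0].max()) for r in (170,175,180)])
zb=d['p'][2]-.0519
R0=Ro.from_quat(d['q'])
for name,uv,h in [('inner top edge 56.3',(282,183.5),.0653),('outer 62.1',(282,166),.0635),('back -56.1',(282,377),.0875)]:
    print(name,R0.inv().apply(onplane(P,uv,zb+h)[0]-d['p']).round(4))
```

```text
[[184.0, 38.0], [195.0, 182.0], [97.0, 183.0], [71.0, 38.0]]
[[0.6445, -0.1061], [0.4986, -0.0579], [0.5335, 0.0538], [0.6818, 0.0061]] centre [ 0.5896 -0.026 ]
0.1536 2.8222
0.117 1.2685
0.1558 -0.3112
0.1182 -1.8914
240 166 184
260 166 183
280 166 183
300 166 183
cols [(np.int64(218), np.int64(344)), (np.int64(218), np.int64(344)), (np.int64(218), np.int64(344))]
inner top edge 56.3 [ 0.0536  0.0003 -0.0134]
outer 62.1 [ 0.0593  0.0003 -0.0116]
back -56.1 [-0.0085  0.0002 -0.0356]
```

View pics/post.png

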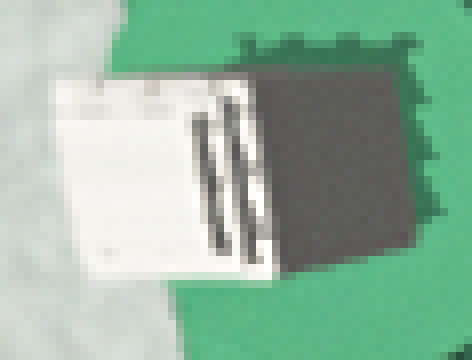

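The post crop shows the white top face. Its left edge is at column 73.5 and its right edge at column 99.4 (full-image pixels), over rows 109-135, so its centre is near row 122.

Run:
```python
from h import *
d=dict(np.load('w2.npz'));P=d;I=d['I']
H=cv2.cvtColor(I,cv2.COLOR_BGR2HSV).astype(int)
g=(H[...,0]>60)&(H[...,0]<90)&(H[...,1]>70)&(np.arange(420)[:,None]<260)
c=blob(g,(135,110))[:,0].astype(float)
W=onplane(P,c,.014)[:,:2]
yaw=-.312
for it in range(3):
    x=np.array([np.cos(yaw),np.sin(yaw)]);y=np.array([-x[1],x[0]])
    L=np.c_[(W-[.5896,-.026])@x,(W-[.5896,-.026])@y]
    ya=[];res=[]
    for ax,sg,half in ((0,1,.08),(0,-1,.08),(1,1,.06),(1,-1,.06)):
        k=(np.abs(L[:,ax]-sg*half)<.008)&(np.abs(L[:,1-ax])<half*0+ (.04 if ax==0 else .065))
        p=np.polyfit(L[k,1-ax],L[k,ax],1); r=L[k,ax]-np.polyval(p,L[k,1-ax]); kk=np.abs(r)<.0012
        p=np.polyfit(L[k,1-ax][kk],L[k,ax][kk],1); ya.append(p[0]*(-1 if ax==0 else 1)); res.append((p[1].round(4),int(kk.sum())))
    print(res,np.round(ya,4)); yaw+=np.median(ya)
print('yaw',yaw)
E1=onplane(P,(99.4,121.9),.112)[0,:2]; E0=onplane(P,(73.3,121.9),.118)[0,:2]
print('post from right edge',(E1+.01*y).round(4),'left top edge',E0.round(4),(E0-.0085*y).round(4), 'base frame',(E1+.01*y-[.5896,-.026])@np.c_[x,y])
print('tool yaw',Ro.from_quat(d['q']).as_matrix()[:2,0], x)
```

```text
[(np.float64(0.0782), 77), (np.float64(-0.078), 67), (np.float64(0.0593), 93), (np.float64(-0.06), 122)] [-0.0086 -0.0018 -0.0066 -0.0062]
[(np.float64(0.0782), 76), (np.float64(-0.078), 67), (np.float64(0.0593), 93), (np.float64(-0.06), 122)] [-0.0022  0.0046 -0.0002  0.0002]
[(np.float64(0.0782), 76), (np.float64(-0.078), 67), (np.float64(0.0593), 93), (np.float64(-0.06), 122)] [-0.0022  0.0046 -0.0002  0.0002]
yaw -0.31843227896000437
post from right edge [ 0.5897 -0.0256] left top edge [ 0.5927 -0.0179] [ 0.59  -0.026] base frame [-5.55182394e-05  4.12344731e-04]
tool yaw [ 0.95206103 -0.30590799] [ 0.9497274  -0.31307804]
```

```bash
python3 -c "
from h import *
print(row([.592,-.0267,.195],down(-.3184)))"
```

```text
[0.1609, -0.4012, 0.1842, -0.0, 0.0, 0.0024]
```

```bash
python3 -m handwheel '[[0.161,-0.401,0,0,0,0.0024,-1],[0.161,-0.401,0,0,0,0.0024,-1],[0.161,-0.401,0,0,0,0.0024,-1],[0.161,-0.401,0.1,0,0,0.0024,-1],[0.161,-0.401,0.184,0,0,0.0024,-1],[0.161,-0.401,0.184,0,0,0.0024,-1],[0.161,-0.401,0.184,0,0,0.0024,-1],[0.161,-0.401,0.184,0,0,0.0024,-1]]'
python3 - <<'E'
from h import *
print(row([.592,-.0267,.132],down(-.3184)))
s=monitor.get_state()
x=np.array([np.cos(-.3184),np.sin(-.3184),0])
P,I=snap('scene'); np.savez('s3.npz',I=I,**P)
uv=proj(P,[.5897,-.0257,.118])[0].astype(int);print(uv,s['eef_pos'])
cv2.imwrite('pics/s3.png',cv2.resize(I[uv[1]-60:uv[1]+50,uv[0]-70:uv[0]+70],None,fx=5,fy=5,interpolation=cv2.INTER_CUBIC))
E
```

```text
time: 5.82
eef_pos: [0.5933, -0.0271, 0.1978]
tcp_rot: [0.987, -0.159, 0.002, 0.0]
contact_force: [-0.2, 0.8, -3.8]
opening: 0.51
finger_force: 63.7
[-0.0042, 0.0002, 0.1645, -0.0002, -0.0014, -0.0]
[335 194] [ 0.5933339  -0.02709591  0.1978012 ]
```

View pics/s3.png

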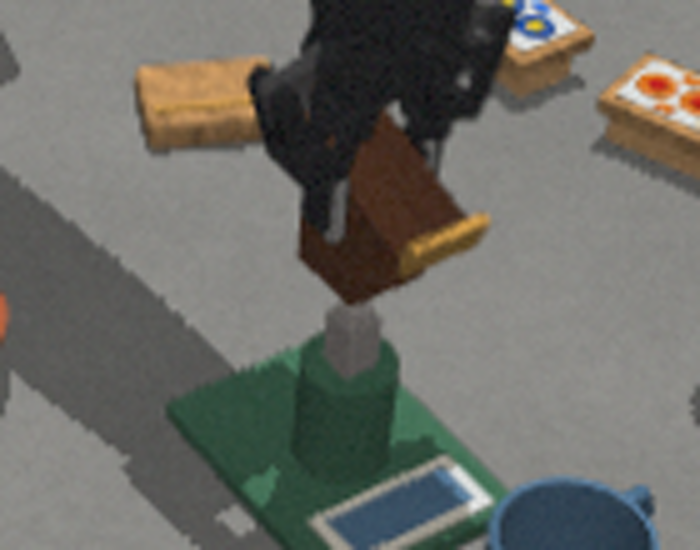

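The scene view shows the head above the post, with the lip on the tile side. I'll descend onto the taper.

```bash
python3 -m handwheel '[[-0.004,0,0.04,0,-0.0014,0,-1],[-0.004,0,0.065,0,-0.0014,0,-1],[-0.004,0,0.08,0,-0.0014,0,-1],[-0.004,0,0.09,0,-0.0014,0,-1],[-0.004,0,0.1,0,-0.0014,0,-1],[-0.004,0,0.1,0,-0.0014,0,-1]]'; python3 -c "
from h import *
s=monitor.get_state();print(s['contact_force'],s['wrist_torque'])
print(row([.592,-.0267,.132],down(-.3184)))"
```

```text
time: 6.62
eef_pos: [0.5916, -0.0261, 0.1572]
tcp_rot: [0.987, -0.158, -0.0, -0.0]
contact_force: [0.7, 0.4, -4.5]
opening: 0.509
finger_force: 64.0
[ 0.71979893  0.42454665 -4.48202824] [ 0.08496989 -0.081053    0.03762789]
[0.0014, 0.0012, 0.063, -0.0002, 0.0002, 0.0001]
```

```bash
python3 -m handwheel '[[0,0,0.02,0,0,0,-1],[0,0,0.035,0,0,0,-1],[0,0,0.05,0,0,0,-1],[0,0,0.06,0,0,0,-1],[0,0,0.063,0,0,0,-1],[0,0,0.065,0,0,0,-1],[0,0,0.065,0,0,0,-1]]'
```

```text
time: 7.5
eef_pos: [0.591, -0.0259, 0.1318]
tcp_rot: [0.987, -0.158, -0.002, -0.0]
contact_force: [-2.8, 2.1, 8.6]
opening: 0.504
finger_force: 65.4
```

```bash
python3 -m handwheel '[[0,0,0,0,0,0,0.3],[0,0,0,0,0,0,0.6],[0,0,0,0,0,0,0.8],[0,0,0,0,0,0,0.8],[0,0,-0.05,0,0,0,0.8],[0,0,-0.12,0,0,0,0.8],[0,0,-0.25,0,0,0,0.8],[0,0,-0.38,0,0,0,0.8],[0,0,-0.38,0,0,0,0.8],[0,0,-0.38,0,0,0,0.8]]'
python3 - <<'E'
from h import *
s=monitor.get_state()
P,I=snap('wrist','pics/w4.png'); np.savez('w4.npz',I=I,p=s['eef_pos'],q=s['tcp_rot'],**P)
H=cv2.cvtColor(I,cv2.COLOR_BGR2HSV).astype(int)
uv=proj(P,[.5897,-.0257,.15])[0];print(uv)
m=(H[...,0]<32)&(H[...,1]>90)
q=quad(blob(m,uv));q=q[np.argsort(q[:,1])]
q[2:,1]+=.5;print(q.tolist())
F=onplane(P,q[:2],.1435);B=onplane(P,q[2:],.1675);fm,bm=F.mean(0),B.mean(0);v=(fm-bm)[:2];u=v/np.hypot(*v)
print(np.linalg.norm(F[0]-F[1]),np.linalg.norm(B[0]-B[1]),np.hypot(*v),'yaw',np.arctan2(v[1],v[0]),'o',fm[:2]-u*.0621,bm[:2]+u*.0561)
print(row([.442,.35,.23],down(np.pi-.27)),s['qpos'].round(2))
E
```

```text
time: 8.75
eef_pos: [0.5909, -0.0262, 0.2819]
tcp_rot: [0.987, -0.158, -0.002, -0.0]
contact_force: [0.1, 1.0, 0.2]
opening: 0.901
finger_force: 0.0
[281.4888543 202.844931 ]
[[308.0, 126.0], [253.0, 127.0], [307.0, 274.5], [256.0, 274.5]]
0.042497392647916146 0.04172068978973809 0.11591033137131394 yaw -0.3118084418656288 o [ 0.5877828  -0.02469882] [ 0.58996206 -0.02540125]
[-0.6455, -0.7772, 0.1297, 0.003, -0.0, 0.9847] [-0.22  0.08  1.75  0.    1.31  1.67]
```

```bash
python3 -m handwheel '[[-0.2,-0.25,0.03,0,0,-0.5,1],[-0.2,-0.25,0.03,0,0,-0.5,1],[-0.645,-0.777,0.1,0,0,-0.5,1],[-0.645,-0.777,0.1,0,0,-0.5,1],[-0.645,-0.777,0.1,0,0,-0.5,1],[-0.645,-0.777,0.1,0,0,-0.5,1],[-0.645,-0.777,0.1,0,0,-0.5,1],[-0.645,-0.777,0.1,0,0,-0.6,1],[-0.645,-0.777,0.1,0,0,-0.7,1],[-0.645,-0.777,0.1,0,0,-0.7,1],[-0.645,-0.777,0.1,0,0,-0.7,1],[-0.645,-0.777,0.1,0,0,-0.7,1]]'
python3 -c "
from h import *
print(row([.442,.35,.23],down(np.pi-.27)),monitor.get_state()['qpos'].round(2))"
```

```text
time: 10.3
eef_pos: [0.4419, 0.3492, 0.2399]
tcp_rot: [0.587, 0.809, -0.003, -0.003]
contact_force: [1.2, 0.2, 0.4]
opening: 0.999
finger_force: 0.0
[0.0019, 0.001, 0.0248, -0.002, -0.0018, -0.3137] [0.49 0.05 1.86 0.   1.23 0.17]
```

```bash
python3 -m handwheel '[[0.002,0,0.025,-0.002,-0.002,-0.314,1],[0.002,0,0.025,-0.002,-0.002,-0.314,1],[0.002,0,0.025,-0.002,-0.002,-0.314,1],[0.002,0,0.025,-0.002,-0.002,-0.314,1],[0.002,0,0.025,-0.002,-0.002,-0.314,1],[0.002,0,0.025,-0.002,-0.002,-0.314,1],[0.002,0,0.025,-0.002,-0.002,-0.314,1]]'
python3 - <<'E'
from h import *
s=monitor.get_state()
P,I=snap('wrist','pics/w5.png'); np.savez('w5.npz',I=I,p=s['eef_pos'],q=s['tcp_rot'],**P)
E
```

```text
time: 11.18
eef_pos: [0.4418, 0.35, 0.2303]
tcp_rot: [0.137, 0.991, -0.0, 0.001]
contact_force: [0.3, 0.4, 0.9]
opening: 1.001
finger_force: 0.0
```

View pics/w5.png

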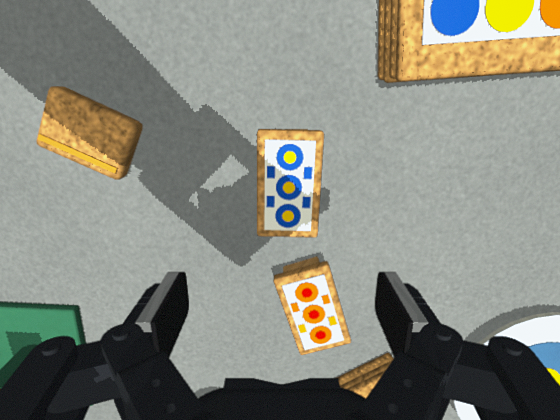

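View pics/w4.png

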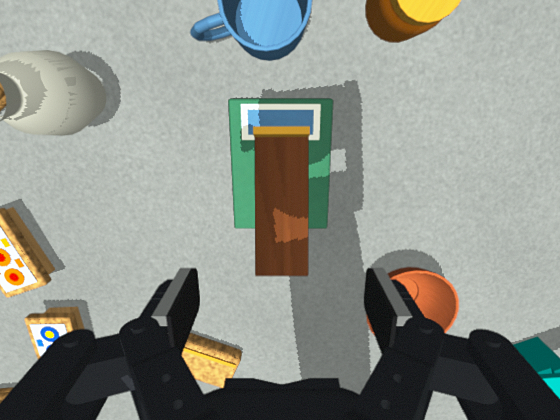

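In w5 the blue trivet spans about (257,129) to (323,237), centred near (290,183). In w4 the head is fully down on the post with its lip at (281,131), over the tile.

Run:
```python
from h import *
d=dict(np.load('w5.npz'));P=d;I=d['I']
H=cv2.cvtColor(I,cv2.COLOR_BGR2HSV).astype(int)
m=(H[...,0]<30)&(H[...,1]>60)&(np.arange(420)[:,None]<255)
c=blob(m,(290,183)); print(cv2.boundingRect(c))
q=quad(c)+0.0
q=q[np.argsort(q[:,1])];print(q.tolist())
X=onplane(P,q,.038)[:,:2]
if q[0,0]>q[1,0]: X[[0,1]]=X[[1,0]]
if q[2,0]>q[3,0]: X[[2,3]]=X[[3,2]]
# X: TL,TR,BL,BR
L=(X[0]+X[1])/2-(X[2]+X[3])/2;Wd=(X[0]+X[2])/2-(X[1]+X[3])/2
print('len',np.hypot(*L),'wid',np.hypot(*Wd),'yaw',np.arctan2(L[1],L[0]),np.arctan2(-Wd[0],Wd[1])+np.pi,'sides',[np.arctan2(*(X[a]-X[a+2])[::-1]) for a in (0,1)],'c',X.mean(0))
r=cv2.minAreaRect(c);print(r,onplane(P,r[0],.038))
o=X.mean(0);yaw=np.arctan2(L[1],L[0])
# white face
w=cv2.minAreaRect(blob((H[...,1]<45)&(H[...,2]>150)&(cv2.pointPolygonTest is not None)&(cv2.drawContours(np.zeros((420,560),np.uint8),[c],-1,1,-1)>0),(290,183)));print('white',w,onplane(P,w[0],.038))
print(row([*o,.1],down(yaw)),row([*o,.032],down(yaw)))
```

```text
(257, 129, 67, 109)
[[258.0, 130.0], [322.0, 131.0], [317.0, 235.0], [258.0, 235.0]]
len 0.10642269683014452 wid 0.06062608668447224 yaw 2.849782627835951 5.999613329247143 sides [np.float64(2.84321982102251), np.float64(2.8564006342563997)] c [0.44474993 0.35688186]
((290.0, 183.0), (108.0, 66.0), 90.0) [[0.4426704 0.3587785 0.038    ]]
white ((288.37005615234375, 184.6382293701172), (50.681968688964844, 90.33525848388672), 2.045408248901367) [[0.44383933 0.35679163 0.038     ]]
[-0.0016, 0.0182, 0.3266, 0.0002, 0.0005, 0.0053] [-0.0014, 0.0181, 0.4966, 0.0002, 0.0005, 0.0053]
```

```bash
python3 -m handwheel '[[-0.002,0.018,0.15,0,0,0.0053,1],[-0.002,0.018,0.27,0,0,0.0053,1],[-0.002,0.018,0.36,0,0,0.0053,1],[-0.002,0.018,0.43,0,0,0.0053,1],[-0.002,0.018,0.47,0,0,0.0053,1],[-0.002,0.018,0.492,0,0,0.0053,1],[-0.002,0.018,0.492,0,0,0.0053,1],[-0.002,0.018,0.492,0,0,0.0053,0.6],[-0.002,0.018,0.492,0,0,0.0053,0.4],[-0.002,0.018,0.492,0,0,0.0053,0],[-0.002,0.018,0.492,0,0,0.0053,0],[-0.002,0.018,0.492,0,0,0.0053,-1]]' 50
```

```text
time: 12.72
eef_pos: [0.4474, 0.3581, 0.0372]
tcp_rot: [0.145, 0.989, 0.002, 0.003]
contact_force: [-0.5, -0.7, 6.1]
opening: 0.736
finger_force: 57.6
```

```bash
python3 -m handwheel '[[0,0,0,0,0,0,-1],[0,0,-0.02,0,0,0,-1],[0,0,-0.08,0,0,0,-1],[0,0,-0.2,0,0,0,-1],[0,0,-0.35,0,0,0,-1],[0,0,-0.55,0,0,0,-1],[0,0,-0.6,0,0,0,-1],[0,0,-0.6,0,0,0,-1],[0,0,-0.6,0,0,0,-1]]'
python3 - <<'E'
from h import *
s=monitor.get_state()
P,I=snap('wrist','pics/w6.png'); np.savez('w6.npz',I=I,p=s['eef_pos'],q=s['tcp_rot'],**P)
E
```

```text
time: 13.85
eef_pos: [0.4442, 0.3566, 0.2734]
tcp_rot: [0.145, 0.989, 0.0, 0.001]
contact_force: [-0.5, 0.2, -2.1]
opening: 0.732
finger_force: 56.8
```

View pics/w6.png

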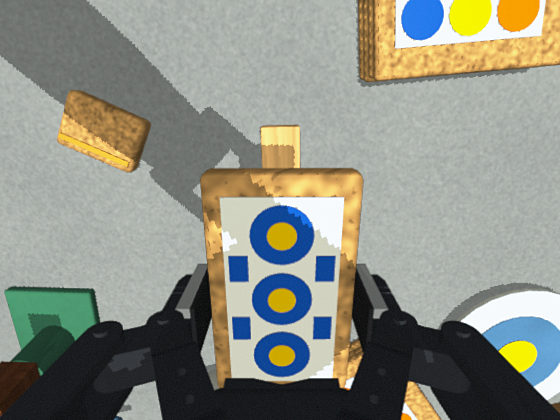

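The trivet is held picture up. Its middle yellow dot is at about (282,300) and its front edge at row 169.

Run:
```python
from h import *
d=dict(np.load('w6.npz'));P=d;I=d['I']
H=cv2.cvtColor(I,cv2.COLOR_BGR2HSV).astype(int)
m=(H[...,0]>95)&(H[...,0]<125)&(H[...,1]>120)
R0=Ro.from_quat(d['q'])
loc=lambda uv:R0.inv().apply(onplane(P,uv,d['p'][2]+.0008)[0]-d['p']).round(4)
for n,c0 in (('mid',(282,300)),('front',(282,236)),('back',(282,355))):
    c=blob(m,c0);e=cv2.fitEllipse(c);print(n,e[0],loc(e[0]))
for uv in ((282,169),(282,197),(203,175),(362,175),(222,197),(344,197)): print(uv,loc(uv))
s=monitor.get_state()
yaw=-.3150; u=np.array([np.cos(yaw),np.sin(yaw),0])
print(np.degrees(np.arctan2(*R0.as_matrix()[1::-1,0])))
print(s['qpos'].round(3))
```

```text
mid (281.3255615234375, 298.714599609375) [ 0.0006 -0.0001 -0.0008]
front (281.3896179199219, 234.63412475585938) [ 0.0307 -0.0001 -0.0008]
back (281.3061218261719, 354.0537414550781) [-0.0294 -0.0002 -0.0008]
(282, 169) [ 0.0575  0.0002 -0.0009]
(282, 197) [ 0.0465  0.0002 -0.0009]
(203, 175) [ 0.0553 -0.0297 -0.0009]
(362, 175) [ 0.0552  0.0304 -0.0009]
(222, 197) [ 0.0466 -0.023  -0.0009]
(344, 197) [ 0.0465  0.0241 -0.0009]
163.3454588840547
[ 4.990e-01  3.800e-02  1.817e+00 -1.000e-03  1.287e+00 -7.810e-01]
```

```bash
cat >> h.py <<'E'
PH=-.316; U=np.array([np.cos(PH),np.sin(PH),0]); Z=np.array([0,0,1.])
UP=-np.cos(.3)*U+np.sin(.3)*Z; N=np.sin(.3)*U+np.cos(.3)*Z
RT=Ro.from_matrix(np.c_[UP,np.cross(-N,UP),-N])
S=np.array([.5892,-.0254,.0801+.07])+.0002*U
def place(up,nrm,dx=.0006,dz=.0132): return S+UP*up+N*nrm-RT.apply([dx,0,dz])
E
python3 -c "
from h import *
p=place(.004,.05);print(p,row(p,RT))"
```

```text
[ 0.60405489 -0.0302569   0.21148203] [-0.6605, -0.8113, 0.1533, -0.0015, 0.0955, 0.008]
```

```bash
python3 -m handwheel '[[-0.2,-0.25,0,0,0,0.008,-1],[-0.4,-0.5,0,0,0.0955,0.008,-1],[-0.66,-0.811,0.06,0,0.0955,0.008,-1],[-0.66,-0.811,0.06,0,0.0955,0.008,-1],[-0.66,-0.811,0.06,-0.0015,0.0955,0.008,-1],[-0.66,-0.811,0.06,-0.0015,0.0955,0.008,-1],[-0.66,-0.811,0.153,-0.0015,0.0955,0.008,-1],[-0.66,-0.811,0.153,-0.0015,0.0955,0.008,-1],[-0.66,-0.811,0.153,-0.0015,0.0955,0.008,-1],[-0.66,-0.811,0.153,-0.0015,0.0955,0.008,-1],[-0.66,-0.811,0.153,-0.0015,0.0955,0.008,-1]]'
python3 -c "
from h import *
s=monitor.get_state();print(s['contact_force'],s['qpos'].round(2))
for n in (.05,.008,0): print(row(place(.004,n),RT,s))"
```

```text
time: 15.28
eef_pos: [0.6056, -0.0281, 0.2156]
tcp_rot: [0.155, 0.977, 0.025, -0.145]
contact_force: [0.3, -0.5, -0.2]
opening: 0.734
finger_force: 56.8
[ 0.31132639 -0.50361494 -0.22100494] [-0.23  0.31  1.63  0.03  1.49 -1.49]
[-0.0011, -0.0064, 0.0105, 0.0011, 0.0018, 0.0009]
[-0.0005, -0.0067, 0.1154, 0.0011, 0.0018, 0.0009]
[-0.0004, -0.0068, 0.1354, 0.0011, 0.0018, 0.0009]
```

```bash
python3 -m handwheel '[[-0.001,-0.0065,0.03,0.001,0.002,0.001,-1],[-0.001,-0.0065,0.06,0.001,0.002,0.001,-1],[-0.001,-0.0065,0.09,0.001,0.002,0.001,-1],[-0.001,-0.0065,0.115,0.001,0.002,0.001,-1],[-0.001,-0.0065,0.115,0.001,0.002,0.001,-1],[-0.001,-0.0065,0.115,0.001,0.002,0.001,-1]]'
python3 - <<'E'
from h import *
s=monitor.get_state();print(s['contact_force'])
for n in (.008,0): print(row(place(.004,n),RT,s))
P,I=snap('scene')
uv=proj(P,[.5897,-.0257,.15])[0].astype(int)
cv2.imwrite('pics/s7.png',cv2.resize(I[uv[1]-55:uv[1]+45,uv[0]-65:uv[0]+65],None,fx=6,fy=6,interpolation=cv2.INTER_CUBIC))
E
```

```text
time: 16.02
eef_pos: [0.5925, -0.0276, 0.1706]
tcp_rot: [0.157, 0.976, 0.024, -0.149]
contact_force: [-0.2, 0.3, -0.2]
opening: 0.732
finger_force: 56.8
[-0.18100975  0.29712463 -0.24315078]
[0.0021, 0.0026, -0.0014, 0.0002, -0.0006, -0.0007]
[0.002, 0.0026, 0.0186, 0.0002, -0.0006, -0.0007]
```

View pics/s7.png

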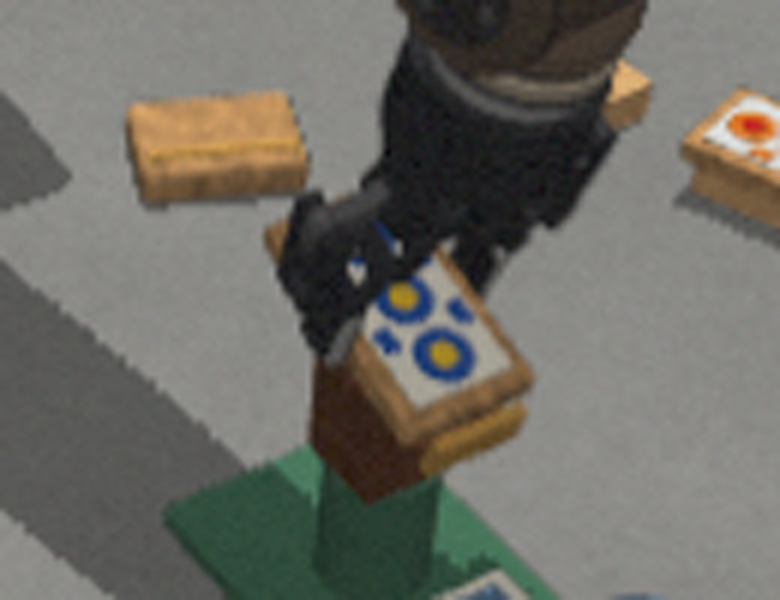

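The scene view shows the trivet just above the plate, parallel to it, with its lower end just uphill of the lip at about (470,440). I'll lower it gently to contact.

```bash
python3 -m handwheel '[[0.002,0.0026,0.006,0,0,0,-1],[0.002,0.0026,0.011,0,0,0,-1],[0.002,0.0026,0.015,0,0,0,-1],[0.002,0.0026,0.018,0,0,0,-1],[0.002,0.0026,0.018,0,0,0,-1]]'
python3 -c "
from h import *
s=monitor.get_state();f=s['contact_force'];print('n',f@N,'up',f@UP,row(place(.004,0),RT,s))"
```

```text
time: 16.7
eef_pos: [0.59, -0.0256, 0.1641]
tcp_rot: [0.157, 0.976, 0.024, -0.149]
contact_force: [0.1, -0.9, 1.1]
opening: 0.732
finger_force: 57.0
n 1.1889253208572073 up -0.0023130587190041533 [-0.0004, -0.0001, 0.0008, 0.0002, -0.0007, -0.0007]
```

```bash
for i in 1; do python3 -m handwheel '[[0,0,0.003,0,0,0,-1],[0,0,0.003,0,0,0,-1],[0,0,0.003,0,0,0,-1]]'; done; python3 -m handwheel '[[0,0,0.003,0,0,0,-1],[0,0,0.003,0,0,0,-1],[0,0,0.003,0,0,0,-1]]'
python3 -c "
from h import *
s=monitor.get_state();f=s['contact_force'];print('n',f@N,'up',f@UP,row(place(.004,0),RT,s))"
```

```text
time: 17.08
eef_pos: [0.59, -0.0256, 0.1638]
tcp_rot: [0.157, 0.976, 0.024, -0.148]
contact_force: [-1.0, 0.6, 4.7]
opening: 0.736
finger_force: 57.4
time: 17.45
eef_pos: [0.59, -0.0255, 0.1638]
tcp_rot: [0.157, 0.976, 0.024, -0.148]
contact_force: [-1.4, -0.1, 8.5]
opening: 0.731
finger_force: 57.8
n 7.713631059346316 up 3.796309240069505 [-0.0002, -0.0003, 0.0001, 0.0003, -0.0002, -0.0007]
```

```bash
python3 -m handwheel '[[0,0,-0.004,0,0,0,-1],[-0.0025,0,-0.004,0,0,0,-1],[-0.005,0,-0.004,0,0,0,-1],[-0.0075,0,-0.004,0,0,0,-1],[-0.0075,0,-0.004,0,0,0,-1]]'
python3 -c "
from h import *
s=monitor.get_state();f=s['contact_force'];print('n',f@N,'up',f@UP,row(place(0,0),RT,s))"
```

```text
time: 18.08
eef_pos: [0.5925, -0.0262, 0.1631]
tcp_rot: [0.157, 0.976, 0.024, -0.149]
contact_force: [-1.6, 1.2, 5.5]
opening: 0.737
finger_force: 57.6
n 4.649107528869785 up 3.416695087820056 [-0.0036, -0.0007, 0.0004, 0.0004, -0.0009, -0.0006]
```

```bash
python3 -m handwheel '[[-0.002,0,0,0,0,0,-1],[-0.0035,0,0,0,0,0,-1],[-0.0035,0,0,0,0,0,-1]]'
python3 -c "
from h import *
s=monitor.get_state();f=s['contact_force'];print('n',f@N,'up',f@UP,row(place(0,0),RT,s))"
python3 -m handwheel '[[-0.002,0,0,0,0,0,-1],[-0.0035,0,0,0,0,0,-1],[-0.0035,0,0,0,0,0,-1]]'
python3 -c "
from h import *
s=monitor.get_state();f=s['contact_force'];print('n',f@N,'up',f@UP,row(place(0,0),RT,s))"
```

```text
time: 18.45
eef_pos: [0.5935, -0.0264, 0.1629]
tcp_rot: [0.156, 0.976, 0.024, -0.149]
contact_force: [-2.4, 1.2, 7.9]
opening: 0.733
finger_force: 57.7
n 6.7866449030485265 up 4.897591543193022 [-0.0009, -0.0009, 0.0007, 0.0004, -0.0012, -0.0006]
time: 18.82
eef_pos: [0.5941, -0.0266, 0.163]
tcp_rot: [0.156, 0.976, 0.024, -0.151]
contact_force: [-5.1, 1.0, 10.6]
opening: 0.731
finger_force: 57.8
n 8.588508217615498 up 8.035917189317912 [0.0005, -0.0009, 0.0015, 0.0003, -0.0021, -0.0006]
```

```bash
python3 -m handwheel '[[0.001,0,-0.002,0,0,0,-1],[0.001,0,-0.002,0,0,0,0.55],[0.001,0,-0.002,0,0,0,0.7],[0.001,0,-0.002,0,0,0,1],[0.001,0,-0.002,0,0,0,1],[0.001,0,-0.03,0,0,0,1],[0.001,0,-0.08,0,0,0,1],[0.001,0,-0.2,0,0,0,1],[0.001,0,-0.35,0,0,0,1],[0.001,0,-0.35,0,0,0,1],[0.001,0,-0.35,0,0,0,1]]'
python3 - <<'E'
from h import *
P,I=snap('wrist');P2,I2=snap('scene')
uv=proj(P2,[.5897,-.0257,.13])[0].astype(int)
A=cv2.resize(I2[uv[1]-50:uv[1]+50,uv[0]-50:uv[0]+50],(420,420),interpolation=cv2.INTER_CUBIC)
cv2.imwrite('pics/f8.png',np.hstack([I[:,90:470],A]))
H=cv2.cvtColor(I,cv2.COLOR_BGR2HSV).astype(int)
m=(H[...,0]>95)&(H[...,0]<125)&(H[...,1]>120)
uv=proj(P,S+N*.014)[0];print('expected centre px',uv)
c=blob(m,uv);e=cv2.fitEllipse(c)[0];o,d=ray(P,e);X=o+d[0]*(((S+N*.014)-o)@N/(d[0]@N))
print(e,'offset up',(X-S)@UP,'lateral',(X-S)@np.cross(Z,U))
E
```

```text
time: 20.2
eef_pos: [0.6344, -0.0403, 0.2961]
tcp_rot: [0.157, 0.976, 0.024, -0.148]
contact_force: [0.4, 0.0, -0.1]
opening: 1.003
finger_force: 0.0
expected centre px [281.1669051  198.40944396]
(281.6123352050781, 197.06256103515625) offset up 0.0011698621588757084 lateral 0.00037338150809681017
```

View pics/f8.png

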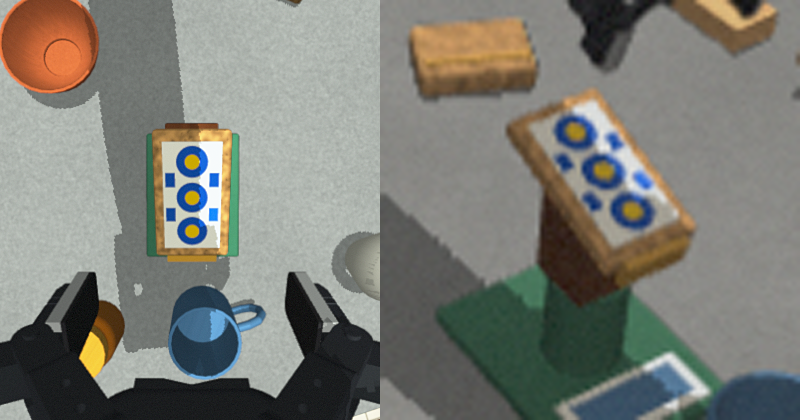

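The trivet lies picture up, centred, with its lower end at the lip, and the gripper is clear, so I'm handing in.

```bash
python3 -c "
from plant import ctrl
print(ctrl.sign_off())"
```

```text
the job is handed in; nothing more can be done
None
```

I handed the job in at about 20 s: the head is fully home on the post with its lip on the tile side, and the blue trivet lies picture up, centred, with its lower end at the lip to within about 1 mm; the hand-in gave no verdict.

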